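Dress the bobbin sander with its wider drum

ROBOT

A 6-joint arm with a two-finger parallel gripper is mounted at the origin on a cart in front of the work surface, level with it; the furniture and walls round the work are solid. World frame = base frame: x ahead of the robot, y to its left, z up, the work surface at z = 0. Lengths are in mm, angles in rad, forces in N, time in s.
With the tool pointing down it reaches from about 275 to 850 mm from the base axis. Payload 5.2 kg.
Tool frame: the origin (TCP) lies midway between the tips of the shut fingers; the grasp point (between the pads) lies 19 mm behind it; z points along the fingers, y is the line along which they close (so a half turn about z gives the same grasp; the last joint's range is limited). The gripper opens to 85 mm and grips with 20 to 120 N. Pads are 22 mm wide; open, the fingers measure 114 mm over their backs; the gripper's body (76 mm by 85 mm) begins 54 mm behind the grasp point. The pads swing forward as they close: fully open they stand 13 mm farther back than shut.
Start: joints at [-1.485, 0.259, 1.535, -0, 1.348, -0.203], TCP at [156.662, -527.221, 201.71] pointing down, gripper open.
Joint ranges: [-3.14, 3.14], [-0.91, 2.08], [0.19, 2.58], [-1.22, 4.36], [0.22, 2.71], [-3.12, 3.12]. Speed limits (rad/s): [2.57, 2.57, 3.14, 3.14, 3.14, 3.14].

INTERFACE

Orientations are given as a unit quaternion [w, x, y, z].
In Python, from station import bot gives the robot as it stands. The module is installed in compiled form; this text tells all that it offers. Calls block until the motion is done:
- bot.move_to(position, orientation): joint-space move of the TCP to a pose.
- bot.move_linear(position, v=150, attitude=None, stop_force=None): straight line of the TCP; attitude=None keeps the orientation; v is the mean speed in mm/s. With stop_force (N) it stops when the force on the tool has changed by that much, and returns True; else False.
- bot.move_joints(angles): joint-space move.
- bot.gripper_to(opening): finger opening in mm; the grip force is fixed at half the most; returns when the fingers have stopped.
- bot.dwell(seconds).
- bot.solve_ik(position, orientation): joint angles nearest the present ones, or None.
- bot.capture(name): name is "scene" or "top" or "wrist"; returns the picture (400x640x3 uint8, red, green, blue); there is no depth.
- bot.camera_info(name): a dict with "intrinsics" (3x3 intrinsics, pixels), "R" (3x3) and "t" (3): a world point X has camera coordinates R X + t. Camera axes: x right, y down, z forward; pixel columns grow to the right and rows downward; lengths in mm; the calibration is good to about 2 mm. A picture is of the moment at which its call begins: read the wrist's pose just before it. camera_info takes no time and is no camera call; for the wrist camera it gives the pose at the moment of the call.
A pose or a line that the arm cannot do raises bot.Unreachable and nothing moves.
- bot.close_job(): hands the job in; it is judged then, once.
Trained networks look in the newest picture that a camera, given by its name, has taken for a name from the list of things; names that differ only in an ending like _2 or _b are one class to them, and where a whole thing is asked for, a point or a joint stands for the part that bears it (a point fixed in the world has none). Each returns a list of dicts, best first, with "score" (0 to 1); they miss things now and then, are a little off and sometimes report something else, mostly with a low value. They report only what shows in the picture. A call takes as long as a camera call.
- bot.look_for(camera, label): "rect" ([centre column, centre row, width, height] in pixels, round what is visible of it).
Readings, each from a call of its own:
- bot.read_clock(): time.
- bot.read_q(): joint angles.
- bot.read_qd(): joint speeds.
- bot.read_joint_efforts(): joint torques, N m.
- bot.read_tcp_pos(): TCP position.
- bot.read_eef_rot(): TCP orientation.
- bot.read_wrist_force(): force on the tool from outside, world axes, zero at the start.
- bot.read_moment(): the same for the moment, N m.
- bot.read_width(): finger opening in mm.
- bot.read_grasp_force(): force on a finger pad.
Only numpy, scipy, OpenCV 4.12 (cv2) and the standard library are available. Lean on these libraries where they do the work, as an engineer would, in place of code of your own. Each camera call takes 0.05 s, during which the arm holds its last target. There are 200 camera calls.

TASK

Set up the bobbin sander with its wider drum: lay the table insert with the wider hole flush in the opening of the sander's table, slide the wider rubber drum down onto the spindle, slide the wider abrasive sleeve down over that drum, and last put the steel clamp washer over the spindle end, hub up, onto the top of the drum. Do it in that order, each part fully home before the next, and leave the narrow insert, the slim drum and the slim sleeve where they are; I will spin the nut on myself.

Things in the scene. Friction and masses are not known exactly. Their poses are not given: they have to be found in the camera images.
- spindle_sander: bench-top bobbin sander, fixed to the bench: green housing, square light-metal table 200 x 200 mm with its top 110 mm above the bench, a steel spindle standing up in the middle of the table. Origin on the bench under the spindle axis, z up; x points to its back (dust port), the switch is on the -x front
- spindle_seat (a point): middle of the spindle's round seat flange (47 mm wide), on the spindle axis, 106 mm above the bench and 4 mm below the table top; drum and sleeve stand on this flange. The spindle is 11 mm thick (14 mm in its lowest 9 mm) and rises 58 mm above this point, its last 7 mm coned to 4 mm. Round the flange the table has a round recess 69 mm wide and 10 mm deep for the insert, with a ledge below it; z up
- insert_wide: table insert with the wider hole: black plastic ring lying flat, 64 mm outside (60 mm in its lowest 3 mm), 54 mm hole, 10 mm thick. Origin on its axis at its underside, z up; in the recess its top is flush with the table. The fingers cannot follow it into the recess: started in it and let go, it drops home
- insert_narrow: the other table insert, same outside, 42 mm hole; not wanted, stays where it lies
- drum_wide: wider rubber drum: black, standing upright, 34 mm across (upper edge bevelled to 28 mm over the last 4 mm), 40 mm tall, 16 mm bore with a steel bush. Origin on its axis at its underside, z up
- drum_slim: slim rubber drum: black, 24 mm across, 40 mm tall, 16 mm bore; not wanted, stays where it stands
- sleeve_wide: wider abrasive sleeve: brown open tube standing upright, 44 mm outside, 39 mm inside, 38 mm tall; goes over the wider drum. Origin on its axis at its lower end, z up
- sleeve_slim: slim abrasive sleeve: brown open tube, 33 mm outside, 28 mm inside, 38 mm tall; not wanted, stays where it stands
- clamp_washer: steel clamp washer lying hub up: disc 36 mm across and 4 mm thick with a 26 mm hub on it, 10 mm tall in all, 16 mm bore. Origin on its axis at its underside, z up; bears on the top of the drum, 40 mm above the seat

How it is judged (in metres and radians):
On the way, in this order (a step that is already met when the one before it is completed fails the run):
1. the wide-holed insert lies flush in the table (horizontal distance between insert_wide and spindle_seat below 0.006 m and z of insert_wide in the frame of spindle_seat between -0.008 and -0.004 m and angle between insert_wide's own z axis and vertical below 0.08 rad), for 0.2 s.
2. then the wider drum stands fully down on the spindle's seat, the insert still flush (all of step 1 and horizontal distance between drum_wide and spindle_seat below 0.005 m and z of drum_wide in the frame of spindle_seat between -0.003 and 0.003 m and angle between drum_wide's own z axis and vertical below 0.08 rad), for 0.2 s.
3. then the wider sleeve is fully down over the drum, drum and insert still home (all of step 2 and horizontal distance between sleeve_wide and spindle_seat below 0.007 m and z of sleeve_wide in the frame of spindle_seat between -0.003 and 0.003 m and angle between sleeve_wide's own z axis and vertical below 0.08 rad), for 0.2 s.
4. last the clamp washer lies flat on the drum (all of step 3 and horizontal distance between clamp_washer and spindle_seat below 0.006 m and z of clamp_washer in the frame of spindle_seat between 0.037 and 0.043 m and angle between clamp_washer's own z axis and vertical below 0.08 rad), for 0.2 s.
At the end, for the whole second after the job is handed in: wide insert flush in the recess (height within 2 mm, centre within 6 mm of the axis); wider drum (3, 5 mm) and over it wider sleeve (3, 7 mm) down on the seat; washer on the drum, 40 mm above the seat (3, 6 mm); all within 0.08 rad of upright, let go, at rest (all of step 4 and linear speed of each of insert_wide, drum_wide, sleeve_wide, clamp_washer below 0.02 m/s); the robot touches nothing.
It fails at once if a part of the narrow set is moved from its place (more than 3 cm) (distance of any of insert_narrow, drum_slim, sleeve_slim from where it was at the start of the episode above 0.03 m).
It also fails if it takes over 125 s, if anything falls off the work surface, if the arm or the gripper's body presses on something with over 40 N, if the wrist force passes 120 N, or if a joint passes its speed limit or range.

## Working session

There is one attempt and no reset: what is moved stays moved. The work goes in short steps, each a Python script; the robot and the scene stay as the last script left them, time stands still between calls to the robot, and variables do not carry over. Pictures are saved under pics/ and viewed, at most 18 in all, crops included, and the job is handed in when it is done.

```bash
mkdir -p pics; python3 - <<'E'
from station import bot
import cv2
L=["spindle_sander","insert_wide","insert_narrow","drum_wide","drum_slim","sleeve_wide","sleeve_slim","clamp_washer"]
for c in ["scene","top"]:
    im=bot.capture(c); cv2.imwrite(f"pics/{c}0.png",im[:,:,::-1])
    i=bot.camera_info(c); print(c,i["intrinsics"].round(1).tolist(),i["R"].round(3).tolist(),i["t"].round(0))
    for l in L:
        print(l,[(r["score"],[round(float(x)) for x in r["rect"]]) for r in bot.look_for(c,l)[:3]])
print(bot.read_clock(),bot.read_eef_rot())
i=bot.camera_info("wrist");print(i)
E
```

```text
scene [[370.8, 0.0, 318.8], [0.0, 370.8, 203.6], [0.0, 0.0, 1.0]] [[-0.716, -0.698, -0.001], [-0.465, 0.479, -0.744], [0.52, -0.532, -0.668]] [441. 248. 797.]
spindle_sander [(0.73, [383, 155, 95, 72]), (0.44, [203, 297, 17, 19])]
insert_wide [(0.6, [320, 219, 17, 7])]
insert_narrow [(0.76, [250, 273, 31, 26]), (0.53, [318, 227, 24, 18]), (0.36, [385, 154, 92, 77])]
drum_wide [(0.67, [343, 246, 12, 19])]
drum_slim [(0.44, [203, 296, 16, 21])]
sleeve_wide [(0.52, [279, 247, 18, 23])]
sleeve_slim [(0.5, [313, 268, 16, 15])]
clamp_washer [(0.52, [279, 305, 22, 10])]
top [[405.1, 0.0, 320.3], [0.0, 405.1, 203.0], [0.0, 0.0, 1.0]] [[-0.005, -1.0, 0.024], [-0.996, 0.003, -0.084], [0.084, -0.025, -0.996]] [119. 531. 992.]
spindle_sander []
insert_wide [(0.43, [329, 208, 15, 21])]
insert_narrow [(0.74, [230, 210, 22, 22])]
drum_wide []
drum_slim []
sleeve_wide []
sleeve_slim []
clamp_washer [(0.46, [230, 255, 11, 12])]
0.9 [1.51335113e-05 9.89590152e-01 1.43914315e-01 2.00820325e-05]
{'intrinsics': array([[288.57188895,   0.        , 320.05490263],
       [  0.        , 288.57188895, 195.32468556],
       [  0.        ,   0.        ,   1.        ]]), 'R': array([[ 2.84337932e-01, -9.58724104e-01,  1.81602528e-04],
       [-9.21987948e-01, -2.73390798e-01,  2.74218334e-01],
       [-2.62850078e-01, -7.81381093e-02, -9.61667444e-01]]), 't': array([-550.85986408,  -35.39491023,  379.24395567])}
```

```bash
python3 - <<'E'
import cv2
for c,(a,b,x,y) in {"scene":(80,360,180,480),"top":(60,320,130,470)}.items():
    im=cv2.imread(f"pics/{c}0.png")[a:b,x:y]; cv2.imwrite(f"pics/{c}0c.png",cv2.resize(im,None,fx=2,fy=2,interpolation=cv2.INTER_CUBIC))
E
```

```text
(no output)
```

View pics/scene0c.png

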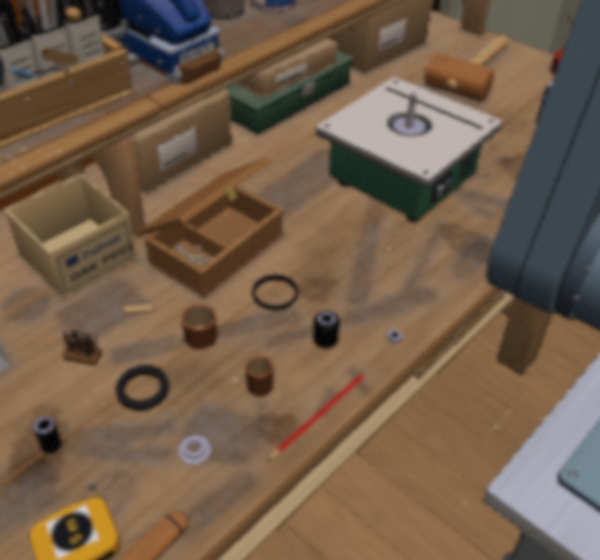

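View pics/top0c.png

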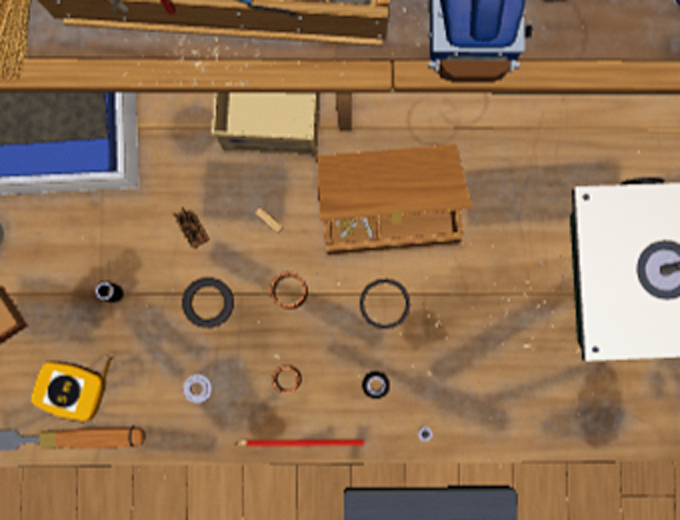

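The scene crop shows the wide (thin) insert at crop (275,292), wide drum (326,328), wide sleeve (199,327), washer (194,449) and spindle (411,110). In the top crop they are at insert (385,303), drum (376,384), sleeve (289,290), washer (197,389) and spindle (665,268). The narrow set is separate.

```bash
cat > h.py <<'E'
from station import bot
import numpy as np, cv2
from scipy.spatial.transform import Rotation as Rn
def P(i): return i["intrinsics"]@np.c_[i["R"],i["t"]]
def tri(obs):
    A=[]
    for i,(u,v) in obs:
        p=P(i); A+= [u*p[2]-p[0], v*p[2]-p[1]]
    X=np.linalg.svd(np.array(A))[2][-1]; X=X[:3]/X[3]
    err=[np.linalg.norm((P(i)@np.r_[X,1])[:2]/(P(i)@np.r_[X,1])[2]-uv) for i,uv in obs]
    return X,err
def onz(i,uv,z):
    d=i["R"].T@np.linalg.inv(i["intrinsics"])@np.r_[uv,1]; c=-i["R"].T@i["t"]
    return c+d*(z-c[2])/d[2]
def proj(i,X):
    q=P(i)@np.r_[X,1]; return q[:2]/q[2]
def down(yaw):  # tool z down, tool x at world angle yaw
    c,s=np.cos(yaw),np.sin(yaw)
    q=Rn.from_matrix(np.array([[c,s,0],[s,-c,0],[0,0,-1.]])).as_quat()
    return np.r_[q[3],q[:3]]
E
python3 - <<'E'
from h import *
s,t=bot.camera_info("scene"),bot.camera_info("top")
f=lambda x,y,a,b:(x/2+a,y/2+b)
for n,a,b in [("ins",(275,292),(385,303)),("drumtop",(326,314),(376,384)),("sleevetop",(199,316),(289,290)),("washer",(194,449),(197,389)),("seat",(409,125),(662,268)),("drum_slim",(44,423),(107,291)),("sleeve_slim",(260,363),(287,378)),("ins_n",(142,387),(208,302)),("spintip",(411,96),(672,267))]:
    X,e=tri([(s,f(*a,180,80)),(t,f(*b,130,60))]); print(n,X.round(0),np.round(e,1), round(np.hypot(*X[:2])))
i=bot.camera_info("wrist"); c=-i["R"].T@i["t"]; p=bot.read_tcp_pos(); q=bot.read_eef_rot()
M=Rn.from_quat([*q[1:],q[0]]).as_matrix(); print("cam in tool",M.T@(c-p)); print((i["R"]@M).round(3)); print(M.round(3))
E
```

```text
ins [511. 111.   4.] [0.3 0.2] 523
drumtop [411. 124.  46.] [0.3 0.2] 429
sleevetop [526. 230.  38.] [0.6 0.5] 574
washer [405. 347.   4.] [0.5 0.4] 533
seat [ 543. -207.  109.] [0.5 0.5] 581
drum_slim [526. 452.  39.] [1.1 0.8] 693
sleeve_slim [418. 231.  39.] [0.2 0.1] 478
ins_n [513. 335.   4.] [0.4 0.3] 613
spintip [ 538. -196.  164.] [0.2 0.2] 573
cam in tool [  69.64755923    0.81928857 -172.77418582]
[[-0.001  1.    -0.   ]
 [-0.962 -0.001 -0.274]
 [-0.274 -0.     0.962]]
[[ 0.959  0.285  0.   ]
 [ 0.285 -0.959 -0.   ]
 [ 0.     0.    -1.   ]]
```

```bash
cat > look.py <<'E'
from h import *; import pickle
O={"insert_wide":(511,111,10),"drum_wide":(411,124,40),"sleeve_wide":(526,230,38),"clamp_washer":(405,347,10),"spindle_sander":(540,-202,110)}
D={}
t0=bot.read_clock()
for n,(x,y,z) in O.items():
    tiles=[]
    for k,dy in enumerate((-60,60) if n!="drum_wide" and n!="clamp_washer" else (60,-60)):
        bot.move_to([x,y+dy,z+ (110 if z<100 else 120)],down(0))
        bot.dwell(.3)
        i=bot.camera_info("wrist"); im=bot.capture("wrist")
        r=bot.look_for("wrist",n); D[n,k]=(i,im,r)
        u=proj(i,(x,y,z)); a,b=np.clip(np.round(u).astype(int)-65,0,[510,270])
        tiles.append(cv2.resize(im[b:b+130,a:a+130,::-1],(390,390),interpolation=cv2.INTER_CUBIC)); print(n,k,u.round(),(a,b),[(q["score"],np.round(q["rect"]).tolist()) for q in r[:2]])
    cv2.imwrite(f"pics/w_{n}.png",np.hstack(tiles))
pickle.dump(D,open("D.pkl","wb")); print(bot.read_clock()-t0)
E
python3 look.py
```

```text
insert_wide 0 [259. 185.] (np.int64(194), np.int64(120)) [(0.67, [260.0, 185.0, 62.0, 59.0])]
insert_wide 1 [378. 185.] (np.int64(313), np.int64(120)) [(0.92, [377.0, 185.0, 61.0, 58.0])]
drum_wide 0 [379. 186.] (np.int64(314), np.int64(121)) [(0.76, [379.0, 184.0, 32.0, 34.0])]
drum_wide 1 [261. 185.] (np.int64(196), np.int64(120)) [(0.61, [266.0, 182.0, 36.0, 35.0]), (0.35, [74.0, 181.0, 34.0, 29.0])]
sleeve_wide 0 [259. 185.] (np.int64(194), np.int64(120)) [(0.55, [261.0, 181.0, 50.0, 54.0])]
sleeve_wide 1 [378. 185.] (np.int64(313), np.int64(120)) [(0.63, [378.0, 181.0, 49.0, 54.0])]
clamp_washer 0 [378. 186.] (np.int64(313), np.int64(121)) [(0.96, [379.0, 182.0, 32.0, 33.0])]
clamp_washer 1 [261. 185.] (np.int64(196), np.int64(120)) [(0.9, [265.0, 181.0, 36.0, 30.0])]
spindle_sander 0 [262. 183.] (np.int64(197), np.int64(118)) [(0.89, [263.0, 169.0, 210.0, 205.0])]
spindle_sander 1 [376. 183.] (np.int64(311), np.int64(118)) [(0.67, [388.0, 167.0, 211.0, 207.0])]
13.1333
```

```bash
cd pics; python3 -c "
import cv2,numpy as np
r=lambda n:cv2.resize(cv2.imread(f'w_{n}.png'),(600,300),interpolation=cv2.INTER_AREA)
cv2.imwrite('m1.png',np.vstack([r('insert_wide'),r('drum_wide')]))
cv2.imwrite('m2.png',np.vstack([r('sleeve_wide'),r('clamp_washer')]))
"
```

```text
(no output)
```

View pics/m1.png

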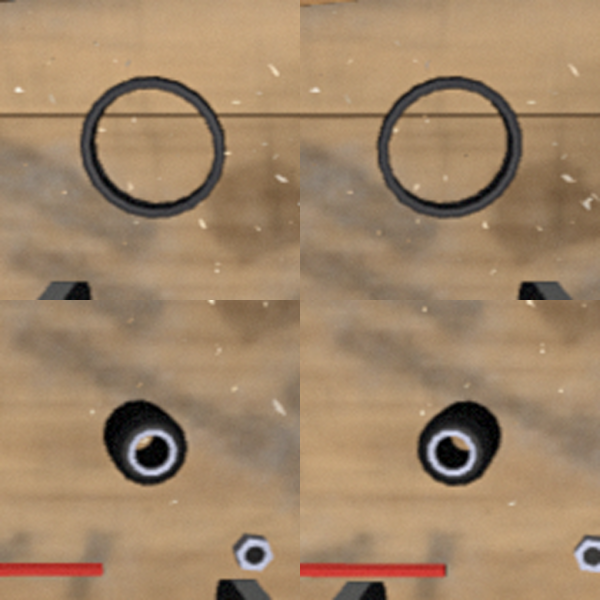

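View pics/m2.png

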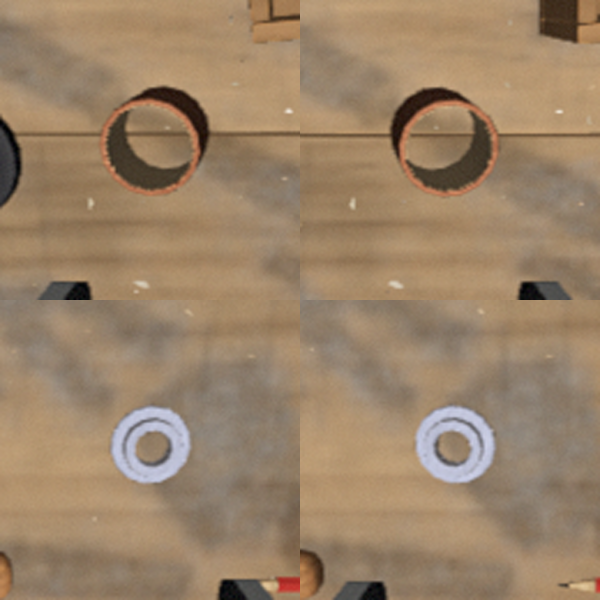

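View pics/w_spindle_sander.png

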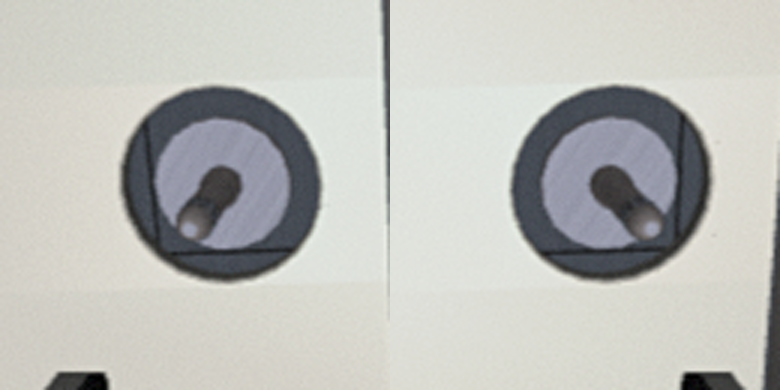

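Insert rim centres are at tile (153,146)/(149,146), the drum bush at (152,152)/(152,152), and the sleeve rim at (150,147)/(149,147). The washer is at (150,145)/(155,145), the flange at (223,183)/(219,183) and the spindle tip at (196,224)/(260,227). All are clear and upright, and the recess is empty.

```bash
python3 - <<'E'
from h import *; import pickle
D=pickle.load(open("D.pkl","rb"))
off={"insert_wide":((194,120),(313,120)),"drum_wide":((314,121),(196,120)),"sleeve_wide":((194,120),(313,120)),"clamp_washer":((313,121),(196,120)),"spindle_sander":((197,118),(311,118))}
for n,m,k,a,b,z in [("ins","insert_wide",2.308,(153,146.5),(149.5,146.5),10),("drum","drum_wide",2.308,(152,152),(152,152),40),("sleeve","sleeve_wide",2.308,(150.5,147),(149,147),38),("washer","clamp_washer",2.308,(150.5,145),(155,145),4),("seat","spindle_sander",3,(223,183.5),(219,183.5),106),("recess","spindle_sander",3,(221.5,183.5),(221.5,183.5),110),("tip","spindle_sander",3,(195,224),(260,227),164)]:
    ob=[(D[m,j][0],np.array(off[m][j])+np.array(p)/k-.3) for j,p in enumerate((a,b))]
    X,e=tri(ob); print(n,X.round(1),np.round(e,1),"at z",z,[onz(i,u,z)[:2].round(1).tolist() for i,u in ob])
p=[540,-202]
for x,y,z in [(511,111,3),(411,124,10),(526,230,10),(405,347,5),(541,-203,110),(541,-203,260)]:
    print([ (lambda q: None if q is None else np.round(q,2).tolist())(bot.solve_ik([x,y,z],down(w))) for w in (0,np.arctan2(y,x))])
E
```

```text
ins [512.5 110.9   7.4] [0. 0.] at z 10 [[513.2, 110.3], [513.1, 111.4]]
drum [410.4 123.1  40.4] [0.2 0.2] at z 40 [[410.1, 123.0], [410.4, 123.1]]
sleeve [527.5 230.3  37.2] [0.2 0.2] at z 38 [[527.5, 230.2], [527.9, 230.5]]
washer [406.2 345.9   3.7] [0. 0.] at z 4 [[406.3, 346.0], [406.2, 345.8]]
seat [ 543.4 -210.6  106.4] [0.1 0.1] at z 106 [[543.5, -210.6], [543.2, -210.8]]
recess [ 544.2 -210.7  109.9] [0.1 0.1] at z 110 [[544.4, -210.8], [544.1, -210.7]]
tip [ 543.  -211.2  160. ] [0.7 0.7] at z 164 [[544.6, -212.1], [543.5, -210.1]]
[[0.0, 0.43, 1.84, -0.0, 0.87, 1.57], [0.0, 0.43, 1.84, -0.0, 0.87, 1.36]]
[[0.03, 0.29, 2.06, -0.0, 0.8, 1.6], [0.03, 0.29, 2.06, -0.0, 0.8, 1.31]]
[[0.22, 0.49, 1.7, -0.0, 0.94, 1.79], [0.22, 0.49, 1.7, -0.0, 0.94, 1.38]]
[[0.5, 0.44, 1.81, -0.0, 0.89, 2.07], [0.5, 0.44, 1.81, -0.0, 0.89, 1.36]]
[[-0.55, 0.38, 1.59, -0.0, 1.16, 1.02], [-0.55, 0.38, 1.59, -0.0, 1.16, 1.38]]
[[-0.55, 0.28, 1.37, -0.0, 1.5, 1.02], [-0.55, 0.28, 1.37, -0.0, 1.5, 1.38]]
```

```bash
python3 - <<'E'
from h import *
x,y=513.1,110.9
bot.gripper_to(74)
bot.move_to([x,y,60],down(0))
bot.move_linear([x,y,8],v=120)
hit=bot.move_linear([x,y,-14],v=15,stop_force=4)
p=bot.read_tcp_pos(); print(hit,p,bot.read_wrist_force(),bot.read_width())
if hit:
    z=p[2]+3.5   # closing swings tips ~2 mm forward... keep tips clear
    bot.move_linear([x,y,z],v=40); bot.gripper_to(50); print(bot.read_width(),bot.read_grasp_force(),z)
    bot.move_linear([x,y,120],v=100); print(bot.read_width(),bot.read_grasp_force(),bot.read_wrist_force())
    bot.dwell(.2);cv2.imwrite("pics/g1.png",bot.capture("wrist")[:,:,::-1])
print(bot.read_clock())
E
```

```text
False [513.16902856 110.89926795 -13.90996338] [-0.74589816 -1.08583588 -0.4801512 ] 73.92011679455749
17.675
```

```bash
python3 - <<'E'
from h import *
x,y=513.1,110.9
hit=bot.move_linear([x,y,-35],v=10,stop_force=4)
p=bot.read_tcp_pos(); print(hit,p,bot.read_wrist_force(),bot.read_width())
bot.dwell(.1)
cv2.imwrite("pics/g1.png",bot.capture("wrist")[:,:,::-1])
E
```

```text
False [513.14568101 110.89654516 -34.94808775] [-1.57721898  0.45025117 -0.20141157] 74.25785889175721
```

View pics/g1.png

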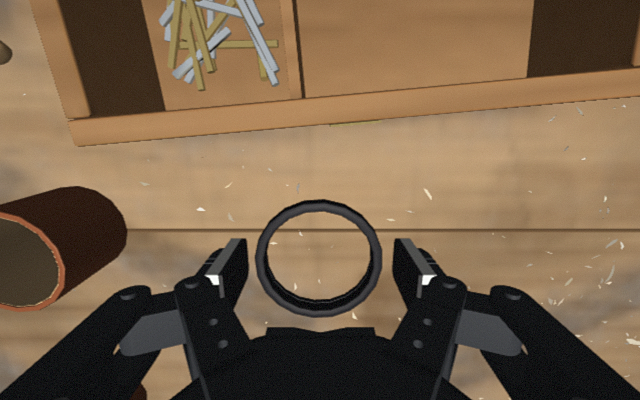

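The view shows the insert centred at (319,258) between the pads, whose inner tips are at columns 247 and 395. By the calibration the tips are still about level with the insert's top, so I'll keep feeling downward gently.

```bash
python3 - <<'E'
from h import *
x,y=513.1,110.9
for z in (-40,-45,-50):
    try: hit=bot.move_linear([x,y,z],v=10,stop_force=4)
    except bot.Unreachable as e: print("unreach",z,e);break
    print(hit,bot.read_tcp_pos().round(2),bot.read_wrist_force().round(2),bot.read_width(),bot.read_q().round(3),bot.read_joint_efforts().round(1))
    if hit: break
i=bot.camera_info("wrist"); print(-i["R"].T@i["t"])
cv2.imwrite("pics/g2.png",bot.capture("wrist")[:,:,::-1])
E
```

```text
True [513.14 110.9  -38.55] [-0.71 -0.46  4.18] 73.87715579166498 [ 0.     0.501  1.861 -0.     0.779  1.571] [ -0.  -45.2 -17.6   0.   -0.2  -0. ]
[583.03967943 110.18785881 134.2761987 ]
```

```bash
python3 - <<'E'
from h import *
x,y=513.1,110.9
bot.move_linear([x,y,-31],v=40); bot.gripper_to(55); print(bot.read_width(),bot.read_grasp_force(),bot.read_wrist_force().round(1))
bot.move_linear([x,y,20],v=80); print(bot.read_width(),bot.read_grasp_force(),bot.read_wrist_force().round(1))
bot.dwell(.2);cv2.imwrite("pics/g3.png",bot.capture("wrist")[100:,120:520,::-1]);print(bot.read_clock())
E
```

```text
59.99880881100878 62.43713228031993 [-3.  -0.7  8.3]
60.00219293938152 64.61698433384299 [-0.4 -1.   0.1]
22.2167
```

View pics/g3.png

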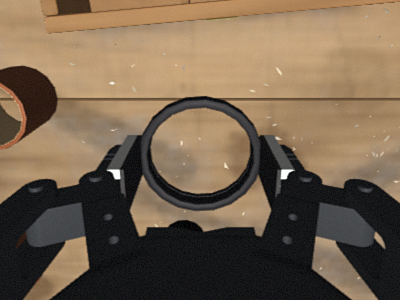

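The insert is held between the pads at crop (201,152), but the width reads 60, so I need a closer look at where on its edge it is held.

```bash
python3 - <<'E'
import cv2
a=cv2.imread("pics/g3.png")[80:220,90:310]; cv2.imwrite("pics/g3z.png",cv2.convertScaleAbs(cv2.resize(a,(792,504),interpolation=cv2.INTER_CUBIC),alpha=2.2,beta=15))
E
```

```text
(no output)
```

View pics/g3z.png

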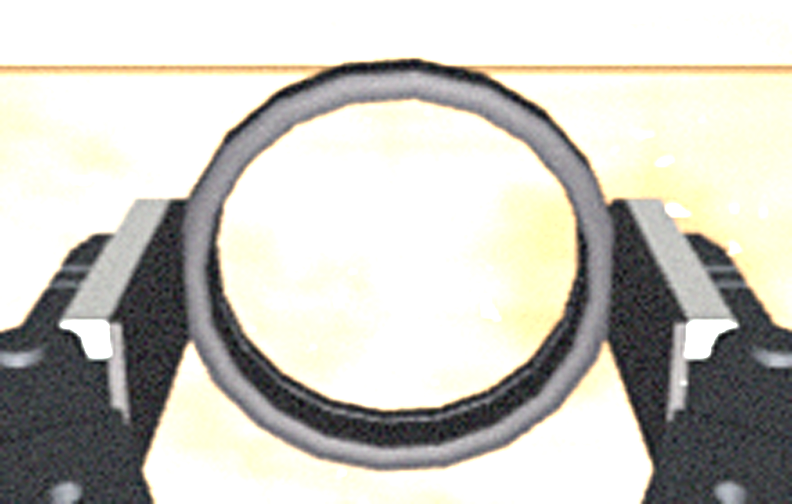

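```bash
python3 - <<'E'
from h import *
x,y=513.1,110.9
bot.move_linear([x,y,-28],v=80); hit=bot.move_linear([x,y,-36],v=15,stop_force=3); print(hit,bot.read_tcp_pos().round(2))
bot.gripper_to(70)
bot.dwell(.1); print("open",bot.read_wrist_force().round(1))
bot.move_linear([x,y,-27],v=40); bot.gripper_to(55); print(bot.read_tcp_pos().round(2),bot.read_width(),bot.read_grasp_force(),bot.read_wrist_force().round(1))
bot.move_linear([x,y,20],v=80); print(bot.read_width(),bot.read_grasp_force())
bot.dwell(.2);a=bot.capture("wrist")[170:330,200:440,::-1];print(bot.read_clock())
cv2.imwrite("pics/g4z.png",cv2.convertScaleAbs(cv2.resize(a,(792,528),interpolation=cv2.INTER_CUBIC),alpha=2.2,beta=15))
E
```

```text
True [513.83 110.94 -30.18]
open [ 0.3  0.8 -1.2]
[513.42 110.86 -25.71] 57.760260006395995 61.20402814733097 [-3.2 -0.2 12.6]
54.6858745890027 0.0
25.2417
```

View pics/g4z.png

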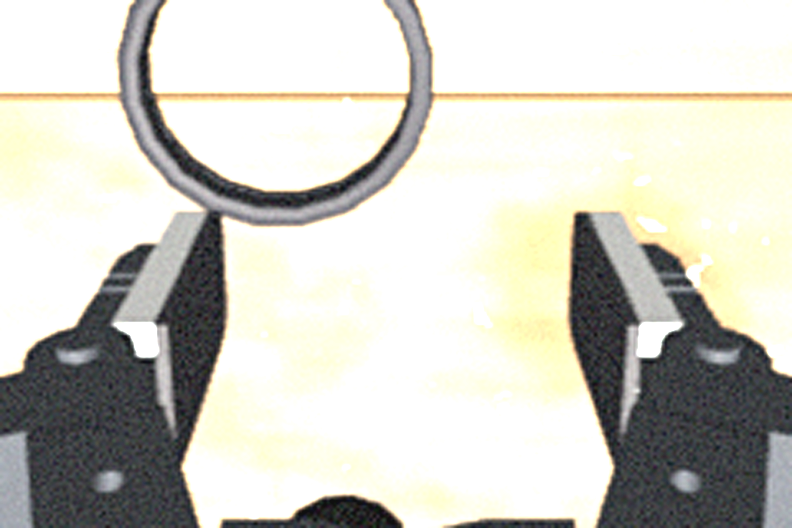

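The ring slipped out because the grip was too shallow. It now lies about 30 mm ahead, centre near zoom (276,72), still flat. I'll re-measure it from above, grasp it again at the earlier depth and carry it over.

```bash
cat > ring.py <<'E'
from h import *
def see(x,y,z,top,n):   # look from above at two places, rect centre taken on plane z=top
    r=[]
    for dy in (-40,40):
        bot.move_to([x,y+dy,z],down(0)); bot.dwell(.3)
        i=bot.camera_info("wrist"); bot.capture("wrist")
        for q in bot.look_for("wrist",n)[:1]: r.append((i,np.array(q["rect"][:2]))); print(n,q["score"],np.round(q["rect"]),onz(i,r[-1][1],top).round(1))
    if len(r)==2: print("tri",tri(r)[0].round(1))
    return np.mean([onz(i,u,top)[:2] for i,u in r],0)
E
python3 - <<'E'
from ring import *
bot.gripper_to(74)
i=bot.camera_info("wrist"); c=onz(i,[283.6,191.8],10); print(c)
p=see(c[0],c[1],120,8,"insert_wide"); print(p,bot.read_clock())
E
```

```text
[533.29562593 134.06686238  10.        ]
insert_wide 0.67 [280. 185.  59.  56.] [531.5 133.6   8. ]
insert_wide 0.83 [358. 186.  63.  60.] [532.3 133.4   8. ]
tri [532.1 133.5   8.9]
[531.91804698 133.49043812] 27.275
```

```bash
python3 - <<'E'
from h import *
x,y=533.,133.5; sx,sy=543.7,-210.8
bot.move_linear([x,y,40],v=150); bot.move_linear([x,y,-31.5],v=70)
bot.gripper_to(55); print(bot.read_width(),bot.read_grasp_force(),bot.read_wrist_force().round(1))
bot.move_linear([x,y,30],v=80); print(bot.read_width(),bot.read_grasp_force())
if bot.read_grasp_force()>20:
    bot.move_linear([x,y,180],v=200); bot.move_linear([sx,sy,180],v=200); print(bot.read_width())
    bot.dwell(.2); im=bot.capture("wrist"); cv2.imwrite("pics/s1.png",cv2.convertScaleAbs(im[100:,120:520,::-1],alpha=1.4)); print(bot.read_clock())
E
```

```text
60.467588730024275 62.520809322595596 [-2.1 -0.5  8.6]
59.96566971501873 64.6316608786583
60.308416426605376
33.4333
```

View pics/s1.png

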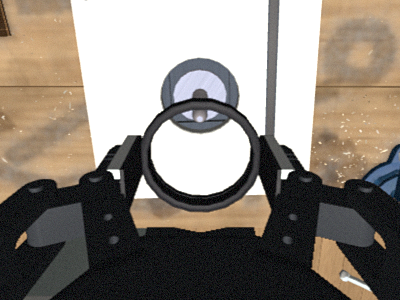

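```bash
python3 - <<'E'
from h import *
sx,sy=543.7,-210.8
bot.move_linear([sx,sy,95],v=80,stop_force=8)
print(bot.read_tcp_pos().round(1),bot.read_wrist_force().round(1))
hit=bot.move_linear([sx,sy,73],v=20,stop_force=5)
print(hit,bot.read_tcp_pos().round(2),bot.read_wrist_force().round(1),bot.read_width())
bot.dwell(.2); im=bot.capture("wrist"); cv2.imwrite("pics/s2.png",cv2.convertScaleAbs(cv2.resize(im[140:340,170:470,::-1],(750,500)),alpha=1.3)); print(bot.read_clock())
E
```

```text
[ 544.2 -211.1   95.7] [-0.1  0.1 -0.2]
True [ 543.67 -210.76   75.48] [-0.3  0.2  5.2] 60.34939098080859
35.7917
```

View pics/s2.png

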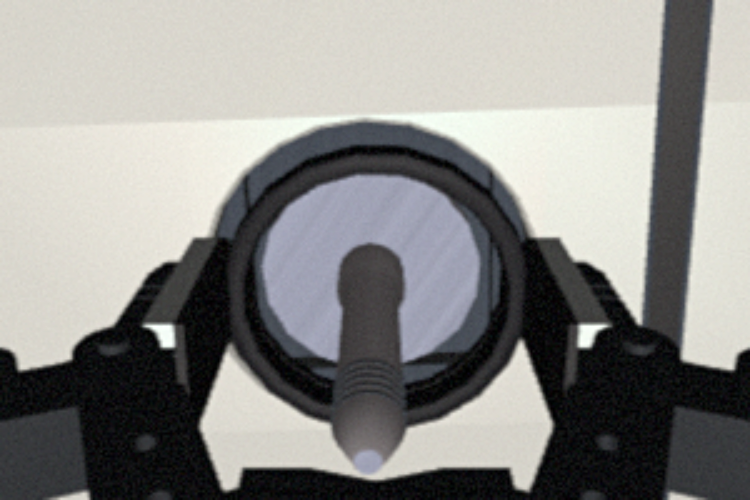

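The ring is in the recess mouth, centred at (376,285) against the recess at about (372,271). That offset matches the 7 mm height difference, and contact came at the expected height, so I'm releasing.

```bash
python3 - <<'E'
from h import *
sx,sy=543.7,-210.8
bot.gripper_to(72); bot.move_linear([sx,sy,180],v=150)
bot.dwell(.2); i=bot.camera_info("wrist"); im=bot.capture("wrist"); r=bot.look_for("wrist","insert_wide")
print([(q["score"],np.round(q["rect"],1),onz(i,q["rect"][:2],109).round(1)) for q in r[:2]])
cv2.imwrite("pics/s3.png",cv2.convertScaleAbs(cv2.resize(im[130:330,220:420,::-1],(500,500)),alpha=1.3)); print(bot.read_clock())
E
```

```text
[(0.57, array([320.7, 196.4,  69.8,  70.9]), array([ 542.6, -211.6,  109. ]))]
37.2167
```

View pics/s3.png

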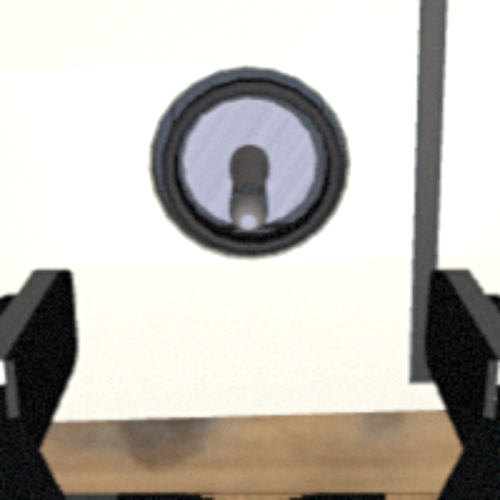

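The insert is fully down: its ring spans rows 80–257 inside the recess rim at 68–258, with the matching scale of a flush ring. Next is the drum.

```bash
cat > pp.py <<'E'
from h import *
def pick(x,y,z,op,cl):
    bot.move_linear([bot.read_tcp_pos()[0],bot.read_tcp_pos()[1],180],v=200)
    bot.gripper_to(op); bot.move_linear([x,y,180],v=250); bot.move_linear([x,y,z+25],v=150); bot.move_linear([x,y,z],v=50,stop_force=8)
    print("at",bot.read_tcp_pos().round(2)); bot.gripper_to(cl); print(bot.read_width(),bot.read_grasp_force(),bot.read_wrist_force().round(1))
    bot.move_linear([x,y,180],v=150); print("lift",bot.read_width(),bot.read_grasp_force())
    return bot.read_grasp_force()>20
def place(sx,sy,zs,zf):
    bot.move_linear([sx,sy,180],v=200); bot.move_linear([sx,sy,zs],v=100,stop_force=8)
    hit=bot.move_linear([sx,sy,zf],v=25,stop_force=6)
    print("place",hit,bot.read_tcp_pos().round(2),bot.read_wrist_force().round(1),bot.read_moment().round(2),bot.read_width(),bot.read_clock())
def snap(f,a=(130,330,220,420)):
    bot.dwell(.2); im=bot.capture("wrist")[a[0]:a[1],a[2]:a[3],::-1]; cv2.imwrite(f,cv2.convertScaleAbs(cv2.resize(im,(500,500)),alpha=1.3))
E
python3 - <<'E'
from pp import *
if pick(410.3,123.05,-17,50,20): place(543.7,-210.8,152,87); snap("pics/d1.png")
E
```

```text
at [410.14 123.03 -17.23]
31.340054039737762 59.8496340031852 [-0.3  0.   1.7]
lift 31.250251586174866 59.56537103069422
place True [ 543.73 -210.74   89.26] [-0.6 -0.2  5.3] [-0.02  0.05 -0.02] 31.307329421371808 47.7583
```

Contact came at exactly the seated height. Releasing, checking, then the sleeve.

```bash
python3 - <<'E'
from pp import *
bot.gripper_to(50); bot.move_linear([543.7,-210.8,180],v=150)
snap("pics/d2.png"); 
if pick(527.7,230.35,-18,60,25): snap("pics/sl1.png"); bot.move_linear([543.7,-210.8,180],v=200); print(bot.read_clock())
a,b=cv2.imread("pics/d2.png"),cv2.imread("pics/sl1.png"); cv2.imwrite("pics/c1.png",cv2.resize(np.hstack([a,b]),(800,400)))
E
```

```text
at [527.62 230.33 -18.24]
41.790254543761684 60.38577921688557 [-0.7 -0.2  2.2]
lift 42.40665335063889 60.66490866243839
58.0917
```

View pics/c1.png

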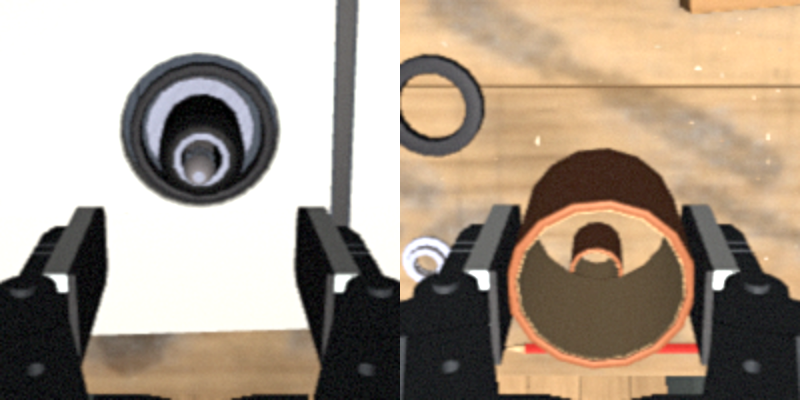

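Left, the drum stands upright on the spindle, bush at (201,158) and insert flush. Right, the sleeve is held straight at (602,285).

```bash
python3 - <<'E'
from pp import *
place(543.7,-210.8,140,86); snap("pics/sl2.png")
E
```

```text
place True [ 543.71 -210.82   88.43] [-0.8  0.1  4.2] [ 0.03 -0.01  0.02] 42.485143667582925 60.7583
```

View pics/sl2.png

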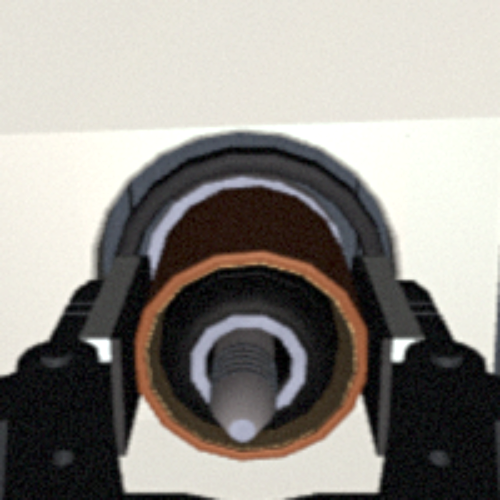

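The sleeve is down over the drum, rim at (252,355), with contact at the expected height. For the washer I'll feel the disc with nearly closed fingers and then grip the hub.

```bash
python3 - <<'E'
from pp import *
bot.gripper_to(56); bot.move_linear([543.7,-210.8,180],v=150); snap("pics/sl3.png")
x,y=406.2,345.9
bot.gripper_to(31); bot.move_linear([x,y,180],v=250); bot.move_linear([x,y,0],v=150); bot.move_linear([x,y,-19],v=50,stop_force=6)
hit=bot.move_linear([x,y,-31],v=15,stop_force=3.5); z=bot.read_tcp_pos()[2]; print(hit,z,bot.read_width())
bot.move_linear([x,y,z+1.3],v=20); bot.gripper_to(15); print(bot.read_width(),bot.read_grasp_force(),bot.read_wrist_force().round(1))
bot.move_linear([x,y,60],v=100); print(bot.read_width(),bot.read_grasp_force(),bot.read_clock())
snap("pics/wa1.png")
a,b=cv2.imread("pics/sl3.png"),cv2.imread("pics/wa1.png"); cv2.imwrite("pics/c2.png",cv2.resize(np.hstack([a,b]),(800,400)))
E
```

```text
True -26.669473928164102 30.644574141133614
21.810241292788326 58.614664021879435 [-0.4 -0.9  2.7]
21.651980821459116 58.77993887057528 69.0917
```

View pics/c2.png

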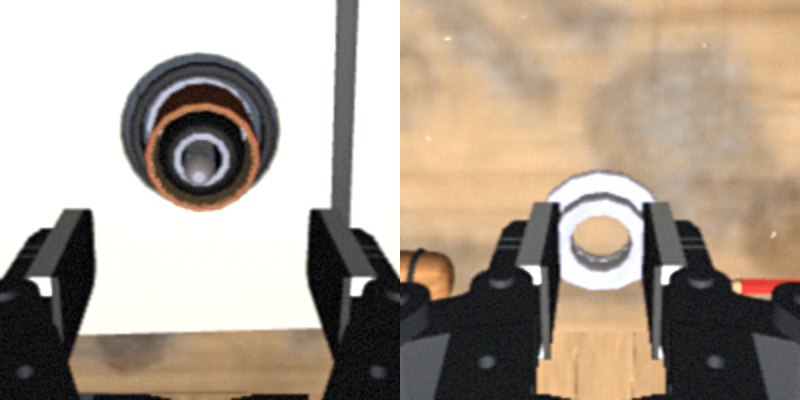

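Left, the sleeve is home around the drum. Right, the washer is held level by its hub at (600,238).

```bash
python3 - <<'E'
from pp import *
bot.move_linear([406.2,345.9,180],v=200)
place(543.7,-210.8,148,118)
z=bot.read_tcp_pos()[2]
if abs(z-120.6)<1.8:
    bot.gripper_to(34); bot.move_linear([543.7,-210.8,200],v=120); bot.gripper_to(60)
    snap("pics/f1.png"); print(bot.read_clock())
E
```

```text
place True [ 543.69 -210.73  120.04] [-0.4  0.8  4. ] [0.04 0.03 0.02] 21.798328190848007 74.6083
76.3333
```

View pics/f1.png

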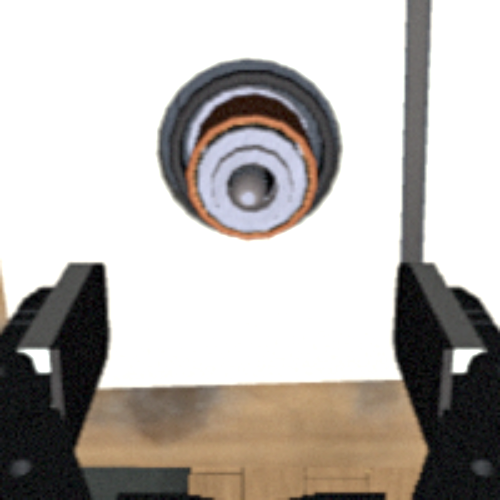

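The washer lies hub up and level at (251,184), concentric within the sleeve rim, and the gripper is clear.

```bash
python3 -c "
from station import bot
print(bot.close_job())"
```

```text
the job is handed in; nothing more can be done
None
```

The job is handed in at about 76 s: wide insert, drum, sleeve and washer were placed in that order. Each looked fully home by contact height and camera, and the narrow set was not touched; the hand-in call returned no verdict.

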